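# Nest the three coffee pans with their handles fanned

### The job

Nest the coffee pans for carrying: take the medium pan from its sloping rest and set it fully home in the large pan, which stays standing where it is on the tray, then set the small pan fully home in the medium one. Fan the handles like a hand of cards, each about 45 degrees round from the one below, and no handle above another. Lower the pans gently without dropping them, leave the lantern, ashtray and coaster alone, and let go at the end.

Things in the scene. Friction and masses are not known exactly. Their poses are not given: they have to be found in the camera images.
- large_grip (a point): Large coffee pan's handle: straight dark wooden bar 14 mm wide, 12 mm thick, from the rim to 130 mm from the cup's axis, rising outwards at 15 degrees. This point is the middle of the bar, 100 mm from the cup's axis along the pan's +y and 67.2 mm above the pan's underside. Pan axes: +y from the axis towards the handle, +z out of the mouth, +x across the handle.
- large_cup (a point): Large coffee pan: flared round steel cup 55 mm high, outer radius 62 mm at the rim, 55 mm at the underside, wall 3 mm, base 6 mm. Point on its axis 27.5 mm above the underside; axes as for its handle. 0.35 kg, loose, upright on the tray.
- medium_grip (a point): Medium coffee pan's handle: straight dark wooden bar 14 mm wide, 12 mm thick, from the rim to 130 mm from the cup's axis, rising outwards at 15 degrees. This point is the middle of the bar, 100 mm from the cup's axis along the pan's +y and 70.1 mm above the pan's underside. Pan axes: +y from the axis towards the handle, +z out of the mouth, +x across the handle.
- medium_cup (a point): Medium coffee pan: flared round steel cup 55 mm high, outer radius 51 mm at the rim, 44 mm at the underside, wall 3 mm, base 6 mm. Point on its axis 27.5 mm above the underside; axes as for its handle. 0.2 kg, loose; starts on a rest, mouth tipped 35 degrees, handle out sideways. Fully home it stands on the large pan's inner floor, 6 mm above the large pan; a handle right over another prevents that.
- small_grip (a point): Small coffee pan's handle: straight dark wooden bar 14 mm wide, 12 mm thick, from the rim to 130 mm from the cup's axis, rising outwards at 15 degrees. This point is the middle of the bar, 100 mm from the cup's axis along the pan's +y and 73.1 mm above the pan's underside. Pan axes: +y from the axis towards the handle, +z out of the mouth, +x across the handle.
- small_cup (a point): Small coffee pan: flared round steel cup 55 mm high, outer radius 40 mm at the rim, 33 mm at the underside, wall 3 mm, base 6 mm. Point on its axis 27.5 mm above the underside; axes as for its handle. 0.15 kg, loose; starts on the other rest, tipped likewise. Fully home it stands on the medium pan's inner floor, 6 mm above the medium pan.
- stand_m: Fixed wooden sloping rest of the medium pan, 110 mm long (x), 112 mm wide (y), origin under its centre on the table; flat top rising along its +x at 35 degrees from 22 to 94 mm, two 14 mm pegs stop the pan on the low side. The pan's axis meets the slope 58 mm above the origin.
- stand_s: The same fixed sloping rest for the small pan. The two rests may change places.
- tray: Fixed flat round brass tray, radius 95 mm, 5 mm thick (rolled edge 8.5 mm), origin at the centre of its underside; the large pan stands on it.
- lantern: Bystander: upright grey and white battery lantern, radius 36 mm, 120 mm high, origin at the centre of its underside.
- ashtray: Bystander: green ashtray, radius 55 mm, 28 mm high, origin at the centre of its underside.
- coaster: Bystander: black round plastic coaster, radius 47 mm, 5 mm thick, origin at the centre of its underside.
Mind the look-alikes: they are no part of the job. Leave any yellow look-alike of the part that bears small_grip alone.

How it is judged (in metres and radians):
On the way, in this order (a step that is already met when the one before it is completed fails the run):
1. the medium pan is fully home in the large pan with its handle fanned from the large one's (horizontal distance between medium_cup and large_cup below 0.014 m and z of medium_cup in the frame of large_cup between 0.001 and 0.01 m and angle between medium_cup's own z axis and vertical below 0.08 rad and horizontal distance between medium_grip and large_grip between 0.035 and 0.115 m), for 0.2 s.
2. the small pan is fully home in the medium pan with its handle fanned from the medium one's (horizontal distance between small_cup and medium_cup below 0.014 m and z of small_cup in the frame of medium_cup between 0.001 and 0.01 m and angle between small_cup's own z axis and vertical below 0.08 rad and horizontal distance between small_grip and medium_grip between 0.035 and 0.115 m), for 0.2 s.
At the end, for the whole second after the job is handed in: Medium in large, small in medium: each coaxial to 14 mm, 1-10 mm above the pan below, within 4.5 deg of upright; neighbouring handle middles 35-115 mm apart from above, small to large over 35. Large moved under 40 mm, upright; all at rest; lantern, ashtray, coaster moved under 30 mm (all of step 1 and all of step 2 and horizontal distance between small_grip and large_grip above 0.035 m and distance of large_cup from where it was at the start of the episode below 0.04 m and angle between large_cup's own z axis and vertical below 0.08 rad and linear speed of each of large, medium, small below 0.02 m/s and distance of each of lantern, ashtray, coaster from where it was at the start of the episode below 0.03 m); the robot touches nothing.
It fails at once if a pan is dropped into the one below (faster than 0.5 m/s inside it) ((horizontal distance between medium_cup and large_cup below 0.03 m and z of medium_cup in the frame of large_cup below 0.05 m and linear speed of medium above 0.5 m/s) or (horizontal distance between small_cup and medium_cup below 0.03 m and z of small_cup in the frame of medium_cup below 0.05 m and linear speed of small above 0.5 m/s)).
It fails at once if the large pan is tipped over (angle between large_cup's own z axis and vertical above 0.4 rad).
It fails at once if the lantern, ashtray or coaster is pushed away or upset (distance of any of lantern, ashtray, coaster from where it was at the start of the episode above 0.03 m or angle between any of lantern, ashtray, coaster's own z axis and vertical above 0.3 rad).
It also fails if it takes over 56 s, if anything falls off the work surface, if the arm or the gripper's body presses on something with over 40 N, if the wrist force passes 120 N, or if a joint passes its speed limit or range.

### The arm

A 6-joint arm with a two-finger parallel gripper is mounted at the origin on the work surface. World frame = base frame: x ahead of the robot, y to its left, z up, the work surface at z = 0. Lengths are in m, angles in degrees, forces in N, time in s.
With the tool pointing down it reaches from about 0.375 to 0.9 m from the base axis. Payload 3.1 kg.
Tool frame: the origin (TCP) lies on the centre line of the jaws, within the pads' length; the fingertips stand finger_overhang ahead of it and the grasp point (between the pads) lies 5 mm behind it (finger_overhang is the distance from the TCP to the fingertips, in m); z points along the fingers, y is the line along which they close (so a half turn about z gives the same grasp; the last joint's range is limited). The gripper opens to 87 mm and grips with 3 to 60 N. Pads are 19 mm wide; open, the fingers measure 117 mm over their backs; the gripper's body (75 mm by 190 mm) begins 51 mm behind the grasp point.
Start: joints at [-83.91, 30.224, 82.088, -0, 67.689, -10.227], TCP at [0.176, -0.6, 0.207] pointing down, gripper open.
Joint ranges: [-176.69, 176.69], [-43.24, 126.21], [12.49, 139.97], [-82, 262], [0, 151.66], [-163.58, 163.58]. Speed limits (degrees/s): [159.86, 159.86, 180, 180, 180, 180].

### API

Orientations are given as a 3x3 rotation matrix whose columns are the frame's x, y, z axes.
In Python, from rig import read_state, capture, calibration, hand_in, finger_overhang gives the robot as it stands.
- The arm moves only by the tool send_rows, never from a script. Its argument "plan" is a list of rows, each a list of 5 numbers: the closure in counts, from 0 (fully open) to 255 (shut), then the shift along the tool's x, y, z in m, then the turn about the tool's z in rad. A call has 1 to 20 rows; each row shifts and turns the commanded pose from where the row before left it, along the tool's axes as they then stand; what a row does not reach is not made up. A row lasts 1/12 s, in which the tool goes at most 41.7 mm and 7.16 degrees, less where a joint would pass 70% of its speed; a pose out of reach is approached as far as the arm can. A call is refused whole if a number of a shift passes 0.0417 or a number of a turn 0.125, either way. A call with a gripper value outside its range is refused whole. The fingers move at their own pace and stop on an object; the grip force is fixed at half the most. Time passes only in rows, so rows that do not move let the fingers close. It gives the time, the measured TCP pose, the force, the opening and the grip force at its end, in the units of the state.
- read_state(): the state, without advancing time (a new reading comes with each control period).
- capture(name): name is "side" or "top"; returns (picture, depth): 480x640x3 uint8, blue, green, red; 480x640 float32, m along the optical axis (not along the pixel's ray), 0 where there is no reading.
- calibration(name): a dict with "fx", "fy", "cx", "cy" (pixels), "xyz" and "rotation" of the camera in the world. Camera axes: x right, y down, z forward; pixel columns grow to the right and rows downward; lengths in m; the calibration is good to about 2 mm. A picture is of the moment at which its call begins. calibration takes no time and is no camera call.
- hand_in(): hands the job in; it is judged then, once.
The state is a dict: "time_s": time; "joint_positions": joint angles; "qvel": joint speeds; "tau": joint torques, N m; "position": TCP position; "tcp_rot": TCP orientation; "force": force on the tool from outside, world axes, zero at the start; "moment": the same for the moment, N m; "opening": opening from 0.0 (shut) to 1.0 (fully open); "grasp_force": force on a finger pad.
Only numpy, scipy, OpenCV 4.12 (cv2) and the standard library are available. Lean on these libraries where they do the work, as an engineer would, in place of code of your own. Each camera call takes 0.05 s, during which the arm holds its last target. There are 200 camera calls.

## Working session

There is one attempt and no reset: what is moved stays moved. The work goes in short steps, Python scripts to look and compute and a tool call to move; the robot and the scene stay as the last step left them, time stands still between calls to the robot, and variables do not carry over. Pictures are saved under pics/ and viewed, at most 10 in all, crops included, and the job is handed in when it is done.

Besides the shell and the picture viewer there is one more tool, called after "Emit:" as name(argument=value, ...) on one line, values as JSON. send_rows: Moves the arm, as the interface text tells. Its arguments: {"type":"object","properties":{"plan":{"type":"array","items":{"type":"array","items":{"type":"number"}}}},"required":["plan"]}

```bash
ls; mkdir -p pics; python3 - <<'E'
from rig import *
import cv2,numpy as np
print(read_state(), finger_overhang)
for n in("top","side"):
    p,d=capture(n); cv2.imwrite(f"pics/{n}0.png",p); np.savez(f"{n}0.npz",p=p,d=d); print(n,calibration(n),(d==0).mean())
E
```

```text
pics
{'time_s': 0.0, 'joint_positions': array([-8.39103322e+01,  3.02786903e+01,  8.21546703e+01, -7.32937376e-04,
        6.76870343e+01, -1.02273762e+01]), 'qvel': array([ 0.02300598,  0.01591014, -0.06450709,  0.00732965,  0.10857105,
       -0.06938639]), 'tau': array([-1.31337394e-03, -4.40044248e+01, -1.76594388e+01,  6.30971580e-02,
        5.84039243e-02, -1.62242432e-04]), 'position': array([ 0.17553938, -0.59907403,  0.20628412]), 'tcp_rot': array([[ 9.59720433e-01,  2.80956644e-01, -2.34681975e-04],
       [ 2.80956510e-01, -9.59718229e-01,  2.08817312e-03],
       [ 3.61457543e-04, -2.06999784e-03, -9.99997792e-01]]), 'force': array([-0.3802351 ,  0.5344338 , -0.02253791]), 'moment': array([0.01373578, 0.00504483, 0.02726973]), 'grasp_force': 0.0, 'opening': 0.9975535790668786} 0.014
top {'fx': 489.5769606016127, 'fy': 489.5769606016127, 'cx': 321.69794570414973, 'cy': 242.63873351746557, 'xyz': array([0.43687848, 0.1166959 , 1.10480299]), 'rotation': array([[-0.01591344, -0.98850667,  0.15033738],
       [-0.99985442,  0.01480648, -0.00847977],
       [ 0.00615634, -0.15045044, -0.98859838]])} 0.004182942708333333
side {'fx': 611.8252127498813, 'fy': 611.8252127498813, 'cx': 315.3785999709823, 'cy': 238.22806295429086, 'xyz': array([0.42847899, 1.41011967, 0.84182882]), 'rotation': array([[-0.99232053, -0.03735762,  0.11791677],
       [-0.1210614 ,  0.48891946, -0.86388766],
       [-0.02537901, -0.87152864, -0.48968739]])} 0.0487109375
```

View pics/top0.png

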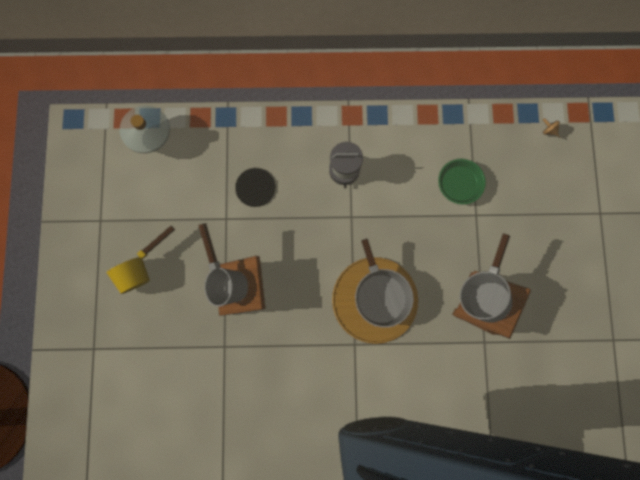

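View pics/side0.png

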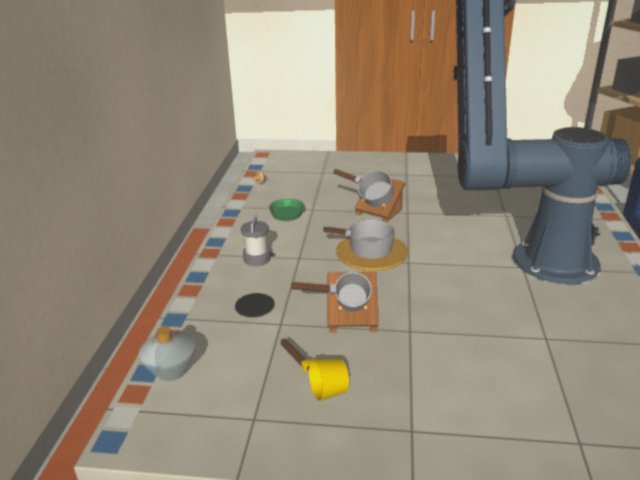

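The top view shows the pans left to right: a yellow look-alike (128,273), the small steel pan (225,288), the large pan on the tray (385,297) and the medium pan (487,293). The lantern is at (345,163), the coaster at (255,187) and the ashtray at (462,181). The two steel pans on rests differ in rim size, which I'll check by measurement.

```bash
cat > h.py <<'E'
import numpy as np,cv2
from rig import *
def cloud(n,d):
    c=calibration(n); v,u=np.mgrid[:480,:640]
    P=np.stack([(u-c["cx"])/c["fx"]*d,(v-c["cy"])/c["fy"]*d,d],-1)
    return P@c["rotation"].T+c["xyz"]
def circ(xy):
    A=np.c_[2*xy,np.ones(len(xy))]; s=np.linalg.lstsq(A,(xy**2).sum(1),rcond=None)[0]
    return s[:2],np.sqrt(s[2]+s[:2]@s[:2])
def handle(P,p,box,zmin=.04):
    """dark wood in a pixel box -> centroid, direction (outwards +x), ends"""
    u0,v0,u1,v1=box; q=p[v0:v1,u0:u1].astype(int); X=P[v0:v1,u0:u1]
    m=(q[...,2]<125)&(q[...,2]-q[...,0]>22)&(X[...,2]>zmin)
    X=X[m]; c=np.median(X,0); d=np.linalg.svd(X-X.mean(0))[2][0]; d*=np.sign(d[0])
    t=(X-c)@d; return m.sum(),c,d,c+d*np.percentile(t,1),c+d*np.percentile(t,99)
E
python3 - <<'E'
from h import *
np.set_printoptions(precision=4,suppress=True)
f=np.load("top0.npz");P=cloud("top",f["d"]);p=f["p"]
for n,b in dict(small=(190,215,225,275),large=(355,230,385,275),med=(480,225,520,275)).items():
    k,c,d,a,e=handle(P,p,b); print(n,k,c,"yaw",np.degrees(np.arctan2(d[1],d[0])),"el",np.degrees(np.arcsin(d[2])),a,e)
for n,b in dict(small=(195,255,270,325),large=(340,255,425,340),med=(455,260,535,340)).items():
    u0,v0,u1,v1=b;X=P[v0:v1,u0:u1].reshape(-1,3);q=p[v0:v1,u0:u1].reshape(-1,3).astype(int)
    g=(abs(q[:,2]-q[:,0])<25)&(X[:,2]>.03)&(q.mean(1)>60);X=X[g]
    print(n,g.sum(),"zmax",np.percentile(X[:,2],99),"xy extents",np.percentile(X,1,0),np.percentile(X,99,0))
    if n=="large":
        Y=X[X[:,2]>.055];print(circ(Y[:,:2]))
for n,b in dict(lantern=(325,135,365,192),ash=(435,155,490,207)).items():
    u0,v0,u1,v1=b;X=P[v0:v1,u0:u1].reshape(-1,3);X=X[X[:,2]>.015];print(n,X.min(0),X.max(0))
q=p.astype(int); big=cv2.resize(np.hstack([p[215:335,185:285],p[215:335,440:540]]),None,fx=4,fy=4,interpolation=cv2.INTER_CUBIC);cv2.imwrite("pics/crop.png",big)
E
```

```text
small 225 [0.5871 0.3428 0.1209] yaw 18.637645576886918 el 24.44942436105833 [0.5267 0.3224 0.0919] [0.6223 0.3547 0.1378]
large 219 [0.5676 0.01   0.0775] yaw -40.56534949340371 el -80.76326208117663 [0.4407 0.1187 1.1051] [0.5698 0.0081 0.0595]
med 244 [ 0.5671 -0.2546  0.12  ] yaw -70.51356608965345 el -68.21315574695561 [ 0.5664 -0.2526  0.1252] [ 0.5679 -0.2568  0.1142]
small 1053 zmax 0.5971028775460328 xy extents [0.4511 0.1752 0.0458] [0.5512 0.3527 0.5971]
large 572 zmax 1.1048029897189324 xy extents [ 0.418  -0.0822  0.0307] [0.5425 0.1167 1.1048]
(array([0.464 , 0.0092]), np.float64(0.08016840793604357))
med 2145 zmax 0.13139621244866287 xy extents [ 0.4257 -0.2864  0.0403] [ 0.532  -0.1796  0.1314]
lantern [0.4369 0.0187 0.0153] [0.8098 0.1167 1.1048]
ash [ 0.4369 -0.2671  0.0151] [0.7932 0.1167 1.1048]
```

View pics/crop.png

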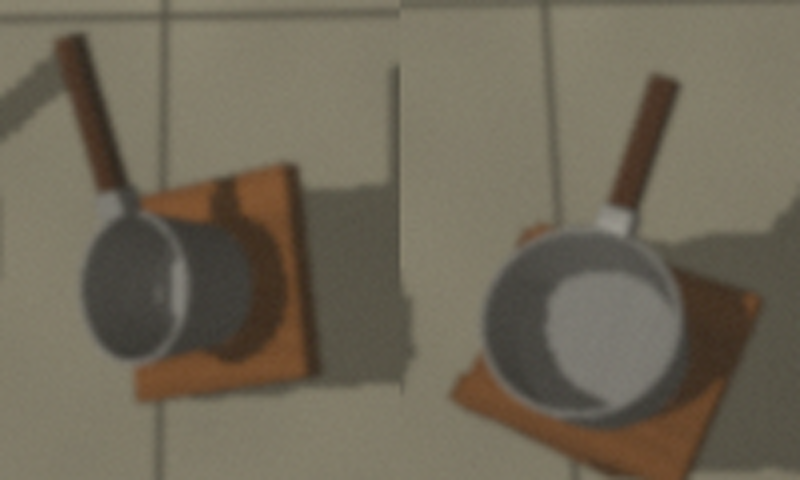

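The crop shows both steel pans on wooden rests. The left one (small, rim about 25 px) is narrower than the right one (medium, rim about 50/4 px wider). Both have dark wooden handles pointing away from the robot, and neither is yellow. Next I'll cast rays at the expected heights for the handles.

```bash
cat >> h.py <<'E'
def ray(n,u,v,z):
    c=calibration(n); r=c["rotation"]@np.array([(u-c["cx"])/c["fx"],(v-c["cy"])/c["fy"],1]); return c["xyz"]+r*(z-c["xyz"][2])/r[2]
def hpix(p,box,thr=125):
    u0,v0,u1,v1=box; q=p[v0:v1,u0:u1].astype(int)
    m=((q[...,2]<thr)&(q[...,2]-q[...,0]>22)).astype(np.uint8)
    k,l,s,_=cv2.connectedComponentsWithStats(m); i=1+s[1:,4].argmax()
    v,u=np.nonzero(l==i); X=np.c_[u+u0,v+v0].astype(np.float32)
    x,y,a,b=cv2.fitLine(X[:,:],cv2.DIST_HUBER,0,.01,.01).T[0] if False else cv2.fitLine(X,cv2.DIST_HUBER,0,.01,.01).ravel()
    d=np.array([x,y]); d*=-np.sign(d[1]) ; t=(X-[a,b])@d   # d points up in the picture
    return len(X),np.array([a,b])+d*(t.min()-.5),np.array([a,b])+d*(t.max()+.5)
def handle2(p,box,z0,z1,n="top",thr=125):
    k,i,o=hpix(p,box,thr); a=ray(n,*i,z0); b=ray(n,*o,z1); e=b-a
    return k,i,o,a,b,np.degrees(np.arctan2(e[1],e[0])),np.hypot(*e[:2])
E
python3 - <<'E'
from h import *
np.set_printoptions(precision=4,suppress=True)
f=np.load("top0.npz");P=cloud("top",f["d"]);p=f["p"];d=f["d"]
ok=(d>.3)
for n,b,z in (("small",(190,215,225,275),(.112,.13)),("large",(355,230,385,275),(.068,.085)),("med",(480,225,520,275),(.112,.127))):
    r=handle2(p,b,*z); print(n,*r)
    for t in(.2,.5,.8):
        u,v=(r[1]+(r[2]-r[1])*t).round().astype(int); print("  depth pt",P[v,u])
u0,v0,u1,v1=340,255,425,340;X=P[v0:v1,u0:u1].reshape(-1,3);X=X[(X[:,2]>.054)&(X[:,2]<.068)];q,r=circ(X[:,:2]);print("large rim",len(X),q,r)
for n,b in dict(small=(195,265,270,325),med=(455,265,535,340)).items():
    u0,v0,u1,v1=b;X=P[v0:v1,u0:u1].reshape(-1,3);g=d[v0:v1,u0:u1].ravel()>.3;X=X[g&(X[:,2]<.2)]; i=X[:,2].argmax();print(n,"highest",X[X[:,2]>X[:,2].max()-.006].mean(0),X[i])
for n,b in dict(lantern=(325,135,365,192),ash=(435,155,490,207)).items():
    u0,v0,u1,v1=b;g=d[v0:v1,u0:u1].ravel()>.3;X=P[v0:v1,u0:u1].reshape(-1,3)[g];X=X[(X[:,2]>.015)&(X[:,2]<.2)];print(n,np.percentile(X,1,0),np.percentile(X,99,0))
E
```

```text
small 269 [210.8314 262.569 ] [198.796  220.8268] [0.5502 0.3345 0.112 ] [0.6335 0.3564 0.13  ] 14.741417917536335 0.08614445483322627
  depth pt [0.5676 0.3401 0.1142]
  depth pt [0.5912 0.3449 0.1218]
  depth pt [0.6174 0.3526 0.1258]
large 407 [375.8249 272.7403] [362.1947 237.954 ] [ 0.5282 -0.0061  0.068 ] [0.6007 0.0223 0.085 ] 21.39444695152086 0.07788232087325171
  depth pt [ 0.5422 -0.0001  0.0721]
  depth pt [0.5657 0.0078 0.0733]
  depth pt [0.5858 0.0167 0.0834]
med 286 [493.7715 266.1485] [505.8051 231.7036] [ 0.5341 -0.2422  0.112 ] [ 0.6024 -0.2661  0.127 ] -19.284234809077713 0.07243809288538532
  depth pt [ 0.5484 -0.2468  0.1145]
  depth pt [ 0.568  -0.2541  0.1209]
  depth pt [ 0.5876 -0.2595  0.1265]
large rim 331 [ 0.4775 -0.0209] 0.06032425361407154
small highest [0.5048 0.2912 0.1245] [0.5068 0.2901 0.1285]
med highest [ 0.4576 -0.254   0.131 ] [ 0.4683 -0.2599  0.1344]
lantern [0.7389 0.0204 0.019 ] [0.8072 0.0874 0.1207]
ash [ 0.6862 -0.2645  0.0154] [ 0.7896 -0.1594  0.0316]
```

Emit:
send_rows(plan=[[0, 0.0336, -0.0159, 0, 0], [0, 0.0336, -0.0159, 0, 0], [0, 0.0336, -0.0159, 0, 0], [0, 0.0336, -0.0159, 0, 0], [0, 0.0336, -0.0159, 0, 0], [0, 0.0336, -0.0159, 0, 0], [0, 0.0336, -0.0159, 0, 0], [0, 0.0336, -0.0159, 0, 0], [0, 0.0336, -0.0159, 0, 0], [0, 0.0336, -0.0159, 0, 0], [0, 0.0336, -0.0159, 0, 0], [0, 0.0336, -0.0159, 0, 0], [0, 0.0336, -0.0159, 0, 0], [0, 0.0336, -0.0159, 0, 0], [0, 0, 0, 0, 0.1242], [0, 0, 0, 0, 0.1242], [0, 0, 0, 0, 0.1242], [0, 0, 0, 0, 0.1242], [0, 0, 0, 0, 0.1242], [0, 0, 0, 0, 0]])

```text
time_s: 1.77
position: [0.5643, -0.2537, 0.2067]
tcp_rot: [[0.943, -0.332, -0.001], [-0.332, -0.943, 0.001], [-0.001, -0.0, -1.0]]
force: [-0.1, 0.5, 0.0]
opening: 1.0
grasp_force: 0.0
```

Emit:
send_rows(plan=[[0, 0, 0, 0.03, 0], [0, 0, 0, 0.03, 0], [0, 0, 0, 0.025, 0], [0, 0, 0, 0.0125, 0], [0, 0, 0, 0, 0], [255, 0, 0, 0, 0], [255, 0, 0, 0, 0], [255, 0, 0, 0, 0], [255, 0, 0, 0, 0], [255, 0, 0, 0, 0], [255, 0, 0, 0, 0], [255, 0, 0, 0, 0], [255, 0, 0, 0, 0], [255, 0, 0, 0, 0]])

```text
time_s: 2.93
position: [0.5646, -0.254, 0.1099]
tcp_rot: [[0.944, -0.33, 0.0], [-0.33, -0.944, -0.0], [0.0, 0.0, -1.0]]
force: [0.1, 0.2, -0.4]
opening: 0.398
grasp_force: 0.0
```

Emit:
send_rows(plan=[[255, 0, 0, 0, 0], [255, 0, 0, 0, 0], [255, 0, 0, 0, 0], [255, 0, 0, 0, 0], [255, 0, 0, 0, 0], [255, 0, 0, 0, 0], [255, 0, 0, 0, 0], [255, 0, 0, 0, 0]])

```text
time_s: 3.6
position: [0.5645, -0.254, 0.1097]
tcp_rot: [[0.944, -0.33, -0.0], [-0.33, -0.944, -0.0], [-0.0, 0.0, -1.0]]
force: [0.6, 0.1, -0.4]
opening: 0.01
grasp_force: 0.1
```

```bash
python3 - <<'E'
from h import *
np.set_printoptions(precision=4,suppress=True)
t,td=capture("top");s,sd=capture("side");np.savez("t1.npz",t=t,td=td,s=s,sd=sd)
print(handle2(t,(480,225,520,275),.112,.127))
cv2.imwrite("pics/two1.png",np.hstack([cv2.resize(t[200:350,430:560],None,fx=3,fy=3),cv2.resize(s[140:290,310:440],None,fx=3,fy=3)]))
E
```

```text
(29, array([492.9782, 257.5847], dtype=float32), array([497.9619, 250.0359], dtype=float32), array([ 0.5517, -0.2418,  0.112 ]), array([ 0.5651, -0.2475,  0.127 ]), np.float64(-23.061263011470444), np.float64(0.014620667805990084))
```

View pics/two1.png

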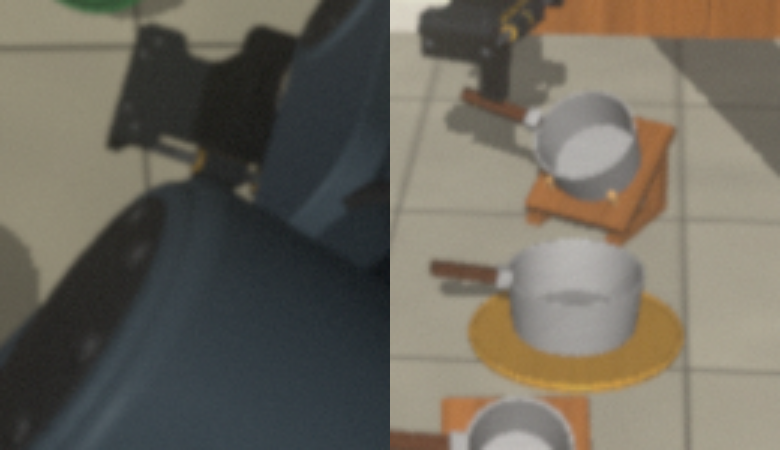

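```bash
python3 - <<'E'
from h import *
np.set_printoptions(precision=4,suppress=True)
f=np.load("t1.npz");g=np.load("side0.npz")
for nm,s,d in(("start",g["p"],g["d"]),("now",f["s"],f["sd"])):
    P=cloud("side",d);q=s[160:190,328:360].astype(int);X=P[160:190,328:360]
    m=(q[...,2]-q[...,0]>22)&(q[...,2]<130)&(X[...,2]>.05)&(X[...,2]<.16)
    v,u=np.nonzero(m);Y=X[m]
    print(nm,m.sum(),u.min()+328,u.max()+328)
    for a in(.54,.55,.56,.57,.58,.59,.6):
        k=abs(Y[:,0]-a)<.005;print("  x",a,k.sum(),Y[k].mean(0),Y[k].min(0)[2],Y[k].max(0)[2])
P=cloud("side",f["sd"]);s=f["s"]
# dark finger points
q=s[140:190,318:365].astype(int);X=P[140:190,318:365];m=(q.max(-1)<60)&(q[...,2]-q[...,0]<15)&(X[...,2]>.06)&(X[...,2]<.16)
Y=X[m];print("finger",m.sum(),np.percentile(Y,[2,50,98],0))
E
```

```text
start 118 334 355
  x 0.54 18 [ 0.5404 -0.2457  0.113 ] 0.10382234437735804 0.12145151842224489
  x 0.55 16 [ 0.5498 -0.2492  0.1146] 0.1036438226680585 0.1220927206555329
  x 0.56 21 [ 0.5596 -0.2527  0.1162] 0.10599857636897614 0.12406772653782783
  x 0.57 20 [ 0.5701 -0.2578  0.1183] 0.106553057730427 0.12599306652256848
  x 0.58 18 [ 0.5801 -0.2603  0.1207] 0.11189290373252381 0.13027166116733513
  x 0.59 18 [ 0.59   -0.2616  0.1242] 0.11462736243615013 0.13036448906760156
  x 0.6 2 [ 0.5953 -0.2639  0.123 ] 0.1193818217209992 0.1266857816897483
now 101 333 355
  x 0.54 17 [ 0.5399 -0.2467  0.1136] 0.10697466938441502 0.11960390985514358
  x 0.55 15 [ 0.5496 -0.2486  0.1154] 0.10889698496578881 0.12209370394775743
  x 0.56 17 [ 0.5599 -0.2514  0.1161] 0.10943872636513863 0.12486246808454826
  x 0.57 12 [ 0.5705 -0.2518  0.1193] 0.11366563522950601 0.12811261734377044
  x 0.58 15 [ 0.5804 -0.2584  0.1212] 0.11481276286394648 0.12664088618976233
  x 0.59 17 [ 0.5898 -0.2643  0.1228] 0.11719929622960046 0.12830206473267758
  x 0.6 4 [ 0.596  -0.2634  0.124 ] 0.12181844652117346 0.1287917937529124
finger 40 [[ 0.5543 -0.2548  0.1324]
 [ 0.564  -0.2444  0.1473]
 [ 0.5711 -0.2376  0.1592]]
```

```bash
python3 - <<'E'
from h import *
f=np.load("t1.npz");g=np.load("side0.npz")
a=[cv2.resize(x[145:200,315:375],None,fx=6.5,fy=9,interpolation=cv2.INTER_CUBIC) for x in(g["p"],f["s"])]
cv2.imwrite("pics/z1.png",np.clip(np.hstack(a)*1.5,0,255))
E
```

```text
[ WARN:0@0.453] global loadsave.cpp:1063 imwrite_ Unsupported depth image for selected encoder is fallbacked to CV_8U.
```

View pics/z1.png

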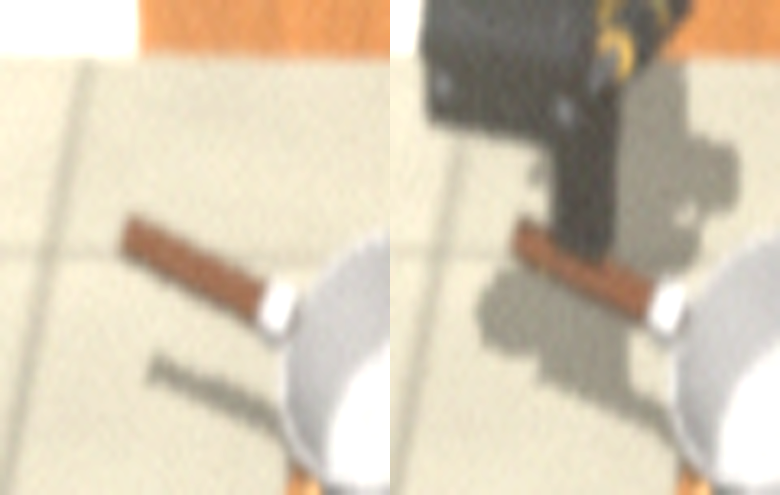

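```bash
python3 - <<'E'
from h import *
np.set_printoptions(precision=4,suppress=True)
c=calibration("side")
for y in(-.235,-.245,-.255,-.27):
    r=c["rotation"]@np.array([(345.8-c["cx"])/c["fx"],(173.3-c["cy"])/c["fy"],1]);print(y,c["xyz"]+r*(y-c["xyz"][1])/r[1])
f=np.load("t1.npz");P=cloud("side",f["sd"])
for v in range(162,182): print(v,P[v,346],f["s"][v,346])
st=read_state();print(st["position"],st["opening"],st["force"],st["grasp_force"],st["joint_positions"])
E
```

```text
-0.235 [ 0.5579 -0.235   0.1307]
-0.245 [ 0.5587 -0.245   0.1264]
-0.255 [ 0.5595 -0.255   0.1221]
-0.27 [ 0.5607 -0.27    0.1156]
162 [ 0.5572 -0.2339  0.1665] [48 51 58]
163 [ 0.5573 -0.2351  0.1629] [51 56 61]
164 [ 0.5583 -0.2475  0.1547] [51 54 59]
165 [ 0.558  -0.2438  0.1531] [50 52 57]
166 [ 0.5574 -0.2364  0.153 ] [52 56 60]
167 [ 0.5579 -0.2421  0.1475] [53 57 61]
168 [ 0.5577 -0.2393  0.1455] [51 57 59]
169 [ 0.5577 -0.2397  0.1422] [50 56 60]
170 [ 0.5584 -0.2479  0.1356] [50 53 58]
171 [ 0.5577 -0.2394  0.1361] [49 54 55]
172 [ 0.5571 -0.2324  0.136 ] [53 58 60]
173 [ 0.5583 -0.2464  0.1267] [54 63 68]
174 [ 0.5593 -0.2592  0.118 ] [49 64 82]
175 [ 0.5589 -0.254   0.1171] [ 55  73 101]
176 [ 0.5585 -0.2495  0.1158] [ 57  76 105]
177 [ 0.5586 -0.2502  0.1123] [58 72 93]
178 [ 0.5584 -0.2479  0.1101] [67 78 89]
179 [ 0.5769 -0.4846  0.002 ] [ 87  98 102]
180 [ 0.5764 -0.4783  0.0011] [ 89 101 104]
181 [ 0.576  -0.4724  0.0001] [ 91 102 105]
[ 0.5645 -0.254   0.1097] 0.006191728370212159 [ 0.1394 -0.4145 -1.0906] 0.06250523272683495 [-34.5541  36.6056  87.8587  -0.002   55.5404  74.7095]
```

Emit:
send_rows(plan=[[255, 0, 0, -0.03, 0], [255, 0, 0, -0.03, 0], [255, 0, 0, 0, 0], [255, 0, 0, 0, 0]])

```text
time_s: 4.03
position: [0.5659, -0.2548, 0.1719]
tcp_rot: [[0.944, -0.33, 0.004], [-0.33, -0.944, -0.003], [0.005, 0.001, -1.0]]
force: [0.4, -0.4, 0.2]
opening: 0.006
grasp_force: 0.0
```

```bash
python3 - <<'E'
from h import *
np.set_printoptions(precision=4,suppress=True)
s,sd=capture("side");P=cloud("side",sd);np.savez("s2.npz",s=s,sd=sd)
st=read_state();print(st["position"],st["opening"])
for v in range(128,182,2): print(v,P[v,346],s[v,346])
a=cv2.resize(s[115:200,300:390],None,fx=6,fy=6,interpolation=cv2.INTER_CUBIC);cv2.imwrite("pics/z2.png",np.clip(a*1.5,0,255).astype(np.uint8))
E
```

```text
[ 0.5647 -0.254   0.1703] 0.009288433188241012
128 [ 0.5555 -0.2131  0.276 ] [66 80 90]
130 [ 0.5563 -0.2226  0.2669] [74 80 84]
132 [ 0.5535 -0.1872  0.2736] [79 82 84]
134 [ 0.5569 -0.2304  0.2524] [58 63 67]
136 [ 0.5571 -0.2328  0.2456] [48 58 60]
138 [ 0.5568 -0.2293  0.241 ] [49 56 60]
140 [ 0.5574 -0.2371  0.2322] [53 57 63]
142 [ 0.5576 -0.2388  0.2255] [50 55 60]
144 [ 0.5574 -0.2362  0.2205] [49 57 61]
146 [ 0.558  -0.2443  0.2114] [51 56 60]
148 [ 0.5586 -0.2516  0.2025] [49 53 61]
150 [ 0.5586 -0.2514  0.1965] [51 57 61]
152 [ 0.5578 -0.2419  0.1941] [55 61 62]
154 [ 0.5948 -0.7137  0.0012] [80 90 93]
156 [ 0.5935 -0.697  -0.0001] [ 90 100 106]
158 [ 0.5915 -0.6719  0.0022] [ 89 101 104]
160 [ 0.5902 -0.6547  0.0014] [ 96 104 107]
162 [ 0.5893 -0.6432 -0.0016] [ 92 104 106]
164 [ 0.5881 -0.6276 -0.0029] [ 92 103 108]
166 [ 0.5861 -0.6016  0.0003] [ 92 104 107]
168 [ 0.5842 -0.5773  0.0029] [ 91 102 106]
170 [ 0.5836 -0.5699 -0.0015] [ 93 104 106]
172 [ 0.5822 -0.5517 -0.0013] [ 79  92 106]
174 [ 0.5591 -0.2574  0.1188] [ 55  75 106]
176 [ 0.5588 -0.253   0.1143] [ 56  75 105]
178 [ 0.559  -0.256   0.1065] [ 97 110 118]
180 [ 0.5777 -0.4947 -0.0062] [136 152 160]
```

View pics/z2.png

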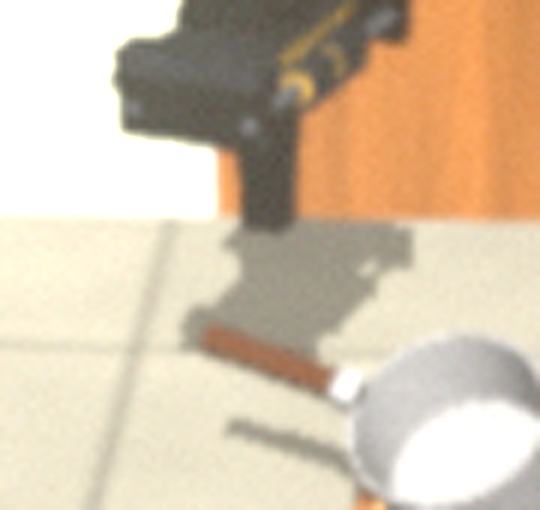

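Here the closed fingertips end at z≈0.19 with the reported TCP at 0.170, so the fingers closed above the bar and the pan hasn't moved. I'll open and go about 32 mm lower, watching the force.

Emit:
send_rows(plan=[[0, 0, 0, 0, 0], [0, 0, 0, 0, 0], [0, 0, 0, 0, 0], [0, 0, 0, 0, 0], [0, 0, 0, 0, 0], [0, 0, 0, 0, 0], [0, 0, 0, 0, 0], [0, 0, 0, 0, 0], [0, 0, 0, 0, 0], [0, 0, 0, 0, 0], [0, 0, 0, 0.02, 0], [0, 0, 0, 0.02, 0], [0, 0, 0, 0.015, 0], [0, 0, 0, 0.005, 0], [0, 0, 0, 0, 0]])

```text
time_s: 5.33
position: [0.5635, -0.2534, 0.1083]
tcp_rot: [[0.944, -0.33, -0.003], [-0.33, -0.944, 0.002], [-0.003, -0.001, -1.0]]
force: [0.4, -0.2, 0.4]
opening: 0.984
grasp_force: 0.0
```

```bash
python3 - <<'E'
from h import *
np.set_printoptions(precision=4,suppress=True)
s,sd=capture("side");P=cloud("side",sd)
st=read_state();print(st["position"],st["opening"])
q=s[110:200,300:390].astype(int);X=P[110:200,300:390];m=(q.max(-1)<70)&(X[...,2]>.05)&(X[...,1]<-.15)&(X[...,1]>-.4)
for y in(-.2,-.21,-.22,-.29,-.3,-.31):
    k=m&(abs(X[...,1]-y)<.006);print(y,k.sum(),np.percentile(X[k][:,2],[1,5,50]) if k.sum()>5 else "", X[k].mean(0) if k.any() else"")
a=cv2.resize(s[115:200,300:390],None,fx=6,fy=6,interpolation=cv2.INTER_CUBIC);cv2.imwrite("pics/z3.png",np.clip(a*1.5,0,255).astype(np.uint8))
E
```

```text
[ 0.5644 -0.2539  0.1095] 0.9885604889447007
-0.2 278 [0.1316 0.1419 0.2551] [ 0.5694 -0.2008  0.2358]
-0.21 260 [0.1332 0.1424 0.2606] [ 0.5739 -0.209   0.251 ]
-0.22 107 [0.2341 0.2388 0.2953] [ 0.5639 -0.2189  0.2836]
-0.29 92 [0.1288 0.1322 0.1608] [ 0.5392 -0.2917  0.1695]
-0.3 86 [0.1288 0.1323 0.196 ] [ 0.5327 -0.299   0.1889]
-0.31 52 [0.1823 0.2053 0.2327] [ 0.517  -0.3096  0.2268]
```

View pics/z3.png

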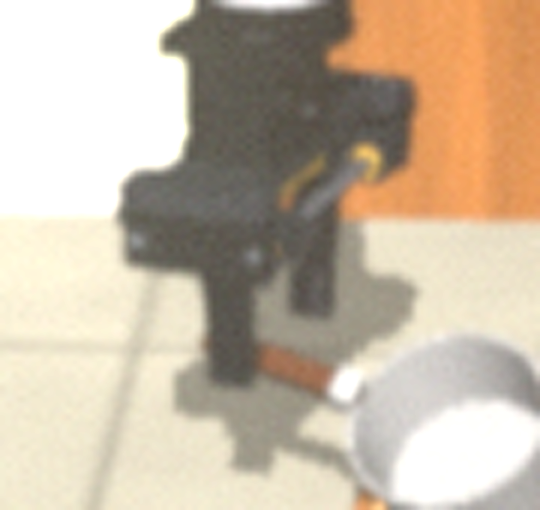

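Emit:
send_rows(plan=[[0, 0, 0, 0.01, 0], [0, 0, 0, 0.01, 0], [0, 0, 0, 0.008, 0], [0, 0, 0, 0.005, 0], [255, 0, 0, 0, 0], [255, 0, 0, 0, 0], [255, 0, 0, 0, 0], [255, 0, 0, 0, 0], [255, 0, 0, 0, 0], [255, 0, 0, 0, 0], [255, 0, 0, 0, 0], [255, 0, 0, 0, 0], [255, 0, 0, 0, 0], [255, 0, 0, 0, 0], [255, 0, 0, 0, 0], [255, 0, 0, 0, 0], [255, 0, 0, 0, 0], [255, 0, 0, 0, 0]])

```text
time_s: 6.88
position: [0.5647, -0.2544, 0.0769]
tcp_rot: [[0.944, -0.33, 0.0], [-0.33, -0.944, -0.001], [0.001, 0.001, -1.0]]
force: [-0.5, -1.8, 0.9]
opening: 0.184
grasp_force: 29.7
```

Emit:
send_rows(plan=[[255, 0, 0, -0.01, 0], [255, 0, 0, -0.01, 0], [255, 0, 0, -0.015, 0], [255, 0, 0, -0.015, 0], [255, 0, 0, -0.015, 0], [255, 0, 0, -0.015, 0], [255, 0, 0, -0.01, 0], [255, 0, 0, 0, 0], [255, 0, 0, 0, 0], [255, 0, 0, 0, 0]])

```text
time_s: 7.72
position: [0.564, -0.2535, 0.1661]
tcp_rot: [[0.944, -0.33, -0.001], [-0.33, -0.944, 0.001], [-0.001, -0.001, -1.0]]
force: [-0.1, -0.1, -1.3]
opening: 0.18
grasp_force: 30.0
```

```bash
python3 - <<'E'
from h import *
s,sd=capture("side");t,td=capture("top")
st=read_state();print(st["position"],st["opening"],st["force"],st["moment"],st["grasp_force"])
np.savez("l1.npz",s=s,sd=sd,t=t,td=td)
a=cv2.resize(s[90:220,295:425],None,fx=3,fy=3);b=cv2.resize(t[220:350,420:550],None,fx=3,fy=3);cv2.imwrite("pics/l1.png",np.hstack([a,b]))
E
```

```text
[ 0.56382173 -0.25346335  0.16561015] 0.18357915649661613 [-0.5177269   0.63420742 -1.38096442] [ 0.01384858 -0.12359457 -0.04054778] 29.972007647738792
```

View pics/l1.png

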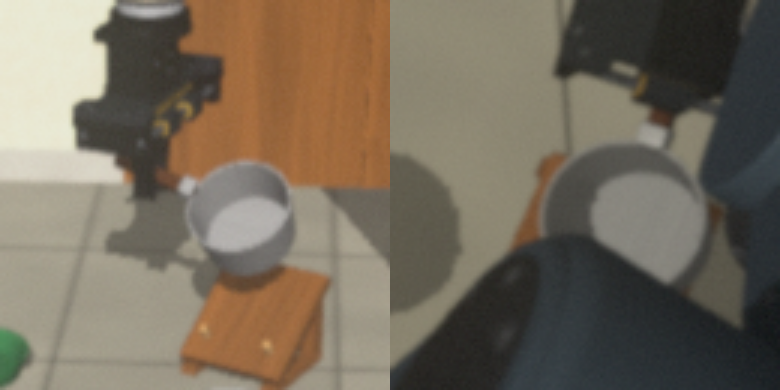

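```bash
cat >> h.py <<'E'
def floor(n,p,d,box,thr,zr=(.03,.3)):
    """bright inner floor of a cup -> centre, normal, tilt"""
    u0,v0,u1,v1=box; g=p[v0:v1,u0:u1].astype(int); X=cloud(n,d)[v0:v1,u0:u1]
    m=((g.mean(-1)>thr)&(g.max(-1)-g.min(-1)<25)&(X[...,2]>zr[0])&(X[...,2]<zr[1])).astype(np.uint8)
    k,l,s,_=cv2.connectedComponentsWithStats(cv2.erode(m,np.ones((3,3)))); i=1+s[1:,4].argmax(); Y=X[l==i]
    for _ in range(3):
        c=Y.mean(0); nn=np.linalg.svd(Y-c)[2][2]; nn*=np.sign(nn[2]); r=(Y-c)@nn; Y=Y[abs(r)<2*r.std()]
    return len(Y),c,nn,np.degrees(np.arccos(nn[2])),np.degrees(np.arctan2(nn[1],nn[0])),r.std()
E
python3 - <<'E'
from h import *
np.set_printoptions(precision=4,suppress=True)
f=np.load("l1.npz")
g0=np.load("top0.npz");print("start med",floor("top",g0["p"],g0["d"],(455,265,535,340),115))
for th in(105,115,125):
  print(floor("top",f["t"],f["td"],(465,265,535,325),th)); print(floor("side",f["s"],f["sd"],(355,143,395,185),th+20))
E
```

```text
start med (463, array([ 0.4709, -0.2513,  0.0644]), array([0.2634, 0.5139, 0.8164]), np.float64(35.27241742592816), np.float64(62.85742005177639), np.float64(0.0013978470371371194))
(737, array([ 0.4773, -0.2493,  0.1468]), array([0.2136, 0.5426, 0.8124]), np.float64(35.670799726194666), np.float64(68.51399450411202), np.float64(0.0015269095690766089))
(455, array([ 0.4786, -0.2587,  0.1632]), array([-0.0688,  0.8937,  0.4434]), np.float64(63.68060936951823), np.float64(94.40223700870192), np.float64(0.008644602277191995))
(685, array([ 0.4772, -0.2493,  0.1468]), array([0.2138, 0.5458, 0.8102]), np.float64(35.88661234785728), np.float64(68.60469279530919), np.float64(0.0014302098085707928))
(264, array([ 0.4716, -0.2563,  0.1533]), array([0.2154, 0.5135, 0.8306]), np.float64(33.834968852089986), np.float64(67.2454715324859), np.float64(0.00281880143334578))
(613, array([ 0.4775, -0.2489,  0.1464]), array([0.2119, 0.5478, 0.8093]), np.float64(35.970596771224606), np.float64(68.8494210946313), np.float64(0.0014195805701658225))
(240, array([ 0.471 , -0.2554,  0.1527]), array([0.2286, 0.4989, 0.836 ]), np.float64(33.284917501026364), np.float64(65.38197691501821), np.float64(0.0028021612279400016))
```

The pan is held firmly, still tipped 35.7° toward azimuth 68°. The tool can't tilt, so I'll set it on bare table at y≈-0.44, let it settle upright there, and regrip.

Emit:
send_rows(plan=[[255, 0.0063, 0.018, 0, 0], [255, 0.0063, 0.018, 0, 0], [255, 0.0063, 0.018, 0, 0], [255, 0.0063, 0.018, 0, 0], [255, 0.0063, 0.018, 0, 0], [255, 0.0063, 0.018, 0, 0], [255, 0.0063, 0.018, 0, 0], [255, 0.0063, 0.018, 0, 0], [255, 0.0063, 0.018, 0, 0], [255, 0.0063, 0.018, 0, 0], [255, 0, 0, 0.02, 0], [255, 0, 0, 0.02, 0], [255, 0, 0, 0.02, 0], [255, 0, 0, 0.02, 0], [255, 0, 0, 0.02, 0], [255, 0, 0, 0.008, 0], [255, 0, 0, 0.004, 0], [255, 0, 0, 0, 0], [255, 0, 0, 0, 0]])

```text
time_s: 9.4
position: [0.565, -0.4458, 0.0555]
tcp_rot: [[0.944, -0.33, 0.001], [-0.33, -0.944, -0.001], [0.001, 0.001, -1.0]]
force: [0.0, 0.5, -1.6]
opening: 0.184
grasp_force: 30.0
```

Emit:
send_rows(plan=[[255, 0, 0, 0.003, 0], [255, 0, 0, 0.003, 0], [255, 0, 0, 0.003, 0], [255, 0, 0, 0.003, 0], [255, 0, 0, 0, 0]])

```text
time_s: 9.82
position: [0.5664, -0.4461, 0.0442]
tcp_rot: [[0.944, -0.33, 0.004], [-0.33, -0.944, -0.004], [0.005, 0.002, -1.0]]
force: [3.2, -1.0, 4.4]
opening: 0.178
grasp_force: 29.5
```

Emit:
send_rows(plan=[[255, 0, 0, 0.003, 0], [255, 0, 0, 0.003, 0], [255, 0, 0, 0.003, 0], [255, 0, 0, 0.003, 0], [255, 0, 0, 0, 0]])

```text
time_s: 10.23
position: [0.5644, -0.4451, 0.0303]
tcp_rot: [[0.944, -0.329, -0.001], [-0.329, -0.944, -0.001], [-0.0, 0.001, -1.0]]
force: [2.7, -2.3, 5.1]
opening: 0.18
grasp_force: 29.4
```

```bash
python3 - <<'E'
from h import *
np.set_printoptions(precision=4,suppress=True)
t,td=capture("top"); cv2.imwrite("pics/m1.png",t)
for th in(100,115,125): print(floor("top",t,td,(540,250,639,350),th,(.003,.1)))
E
```

```text
Traceback (most recent call last):
  File "h.py", line 33, in floor
    k,l,s,_=cv2.connectedComponentsWithStats(cv2.erode(m,np.ones((3,3)))); i=1+s[1:,4].argmax(); Y=X[l==i]
                                                                               ~~~~~~~~~~~~~~^^
ValueError: attempt to get argmax of an empty sequence
```

Emit:
send_rows(plan=[[225, 0, 0, 0, 0], [200, 0, 0, 0, 0], [180, 0, 0, 0, 0], [150, 0, 0, 0, 0], [100, 0, 0, 0, 0], [0, 0, 0, 0, 0], [0, 0, 0, 0, 0], [0, 0, 0, 0, 0], [0, 0, 0, 0, 0], [0, 0, 0, 0, 0], [0, 0, 0, -0.02, 0], [0, 0, 0, -0.04, 0], [0, 0, 0, -0.04, 0], [0, 0, 0, 0, 0]])

```text
time_s: 11.45
position: [0.569, -0.4491, 0.1405]
tcp_rot: [[0.944, -0.33, 0.012], [-0.33, -0.944, -0.013], [0.015, 0.008, -1.0]]
force: [1.8, -2.5, 1.2]
opening: 0.978
grasp_force: 0.0
```

```bash
python3 - <<'E'
from h import *
np.set_printoptions(precision=4,suppress=True)
t,td=capture("top");s,sd=capture("side");np.savez("m2.npz",t=t,td=td,s=s,sd=sd)
a=cv2.resize(s[60:220,280:480],None,fx=2,fy=2.5);b=cv2.resize(t[200:360,440:640],None,fx=2,fy=2.5);cv2.imwrite("pics/m2.png",np.hstack([a,b]))
E
```

```text
(no output)
```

View pics/m2.png

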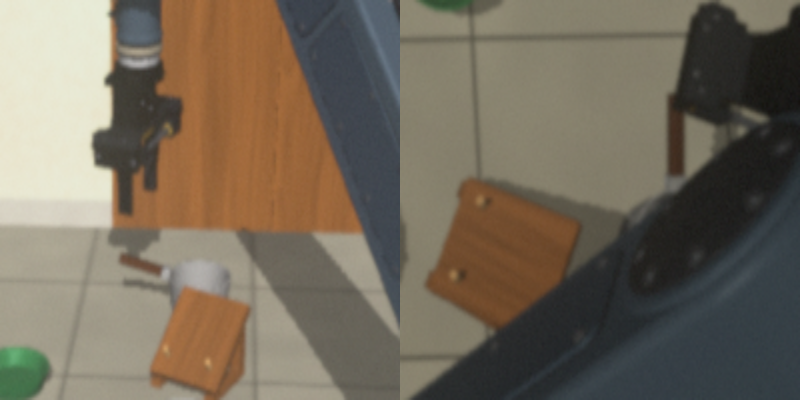

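The pan now stands upright on the table, with its handle at about (575,255) in the top view. The arm hides the cup there.

```bash
python3 - <<'E'
from h import *
np.set_printoptions(precision=4,suppress=True)
f=np.load("m2.npz");r=handle2(f["t"],(565,228,590,278),.067,.084);print(r)
P=cloud("top",f["td"])
for k in(.2,.5,.8):
    u,v=(r[1]+(r[2]-r[1])*k).round().astype(int);print(P[v,u])
P=cloud("side",f["sd"]);X=P[150:190,360:400].reshape(-1,3);q=f["s"][150:190,360:400].reshape(-1,3).astype(int)
g=(q.max(1)-q.min(1)<25)&(X[:,1]<-.35)&(X[:,1]>-.55)&(X[:,2]>.02);X=X[g];print(g.sum(),np.percentile(X,[2,98],0),"rim",X[X[:,2]>.05].shape,circ(X[(X[:,2]>.052)][:,:2]))
print(read_state()["position"])
E
```

```text
(287, array([579.058 , 269.4969], dtype=float32), array([574.0479, 235.4875], dtype=float32), array([ 0.5285, -0.4403,  0.067 ]), array([ 0.5994, -0.4274,  0.084 ]), np.float64(10.302727850534765), np.float64(0.0720749555472383))
[ 0.5421 -0.4375  0.0705]
[ 0.5653 -0.4356  0.0742]
[ 0.5862 -0.431   0.0785]
368 [[ 0.4176 -0.4964  0.0217]
 [ 0.5239 -0.4001  0.065 ]] rim (126, 3) (array([ 0.4681, -0.4405]), np.float64(0.05110014593472109))
[ 0.566 -0.446  0.134]
```

Emit:
send_rows(plan=[[0, 0, 0, 0, -0.117], [0, 0, 0, 0, -0.117], [0, 0, 0, 0, -0.117], [0, 0, 0, 0, -0.117], [0, -0.0024, -0.0124, 0, 0], [0, 0, 0, 0.03, 0], [0, 0, 0, 0.03, 0], [0, 0, 0, 0.025, 0], [0, 0, 0, 0.013, 0], [0, 0, 0, 0.005, 0], [0, 0, 0, 0, 0]])

```text
time_s: 12.47
position: [0.5595, -0.4316, 0.0254]
tcp_rot: [[0.991, 0.131, -0.003], [0.131, -0.991, 0.003], [-0.003, -0.004, -1.0]]
force: [0.4, -0.4, 0.1]
opening: 0.998
grasp_force: 0.0
```

Emit:
send_rows(plan=[[255, 0, 0, 0, 0], [255, 0, 0, 0, 0], [255, 0, 0, 0, 0], [255, 0, 0, 0, 0], [255, 0, 0, 0, 0], [255, 0, 0, 0, 0], [255, 0, 0, 0, 0], [255, 0, 0, 0, 0], [255, 0, 0, 0, 0], [255, 0, 0, 0, 0], [255, 0, 0, 0, 0], [255, 0, 0, 0, 0], [255, 0, 0, 0, 0], [255, 0, 0, 0, 0]])

```text
time_s: 13.63
position: [0.5607, -0.4326, 0.0277]
tcp_rot: [[0.991, 0.131, 0.0], [0.131, -0.991, 0.0], [0.0, -0.0, -1.0]]
force: [1.6, -0.8, -0.7]
opening: 0.145
grasp_force: 29.9
```

Emit:
send_rows(plan=[[255, 0, 0, -0.01, 0], [255, 0, 0, -0.02, 0], [255, 0, 0, -0.025, 0], [255, 0, 0, -0.025, 0], [255, 0, 0, -0.025, 0], [255, 0, 0, -0.015, 0], [255, 0, 0, 0, 0.117], [255, 0, 0, 0, 0.117], [255, 0, 0, 0, 0.117], [255, 0, 0, 0, 0.117], [255, 0, 0, 0, 0.117], [255, 0, 0, 0, 0]])

```text
time_s: 14.63
position: [0.5604, -0.4324, 0.1479]
tcp_rot: [[0.898, -0.44, -0.0], [-0.44, -0.898, 0.0], [-0.0, -0.0, -1.0]]
force: [-0.0, -0.5, -2.5]
opening: 0.15
grasp_force: 30.0
```

Emit:
send_rows(plan=[[255, -0.006, -0.0124, 0, 0], [255, -0.0116, -0.0238, 0, 0], [255, -0.0116, -0.0238, 0, 0], [255, -0.0116, -0.0238, 0, 0], [255, -0.0116, -0.0238, 0, 0], [255, -0.0116, -0.0238, 0, 0], [255, -0.0116, -0.0238, 0, 0], [255, -0.0116, -0.0238, 0, 0], [255, -0.0116, -0.0238, 0, 0], [255, -0.0116, -0.0238, 0, 0], [255, -0.0116, -0.0238, 0, 0], [255, -0.0116, -0.0238, 0, 0], [255, -0.0116, -0.0238, 0, 0], [255, -0.0116, -0.0238, 0, 0], [255, -0.0056, -0.0114, 0, 0], [255, 0, 0, 0, 0], [255, 0, 0, 0, 0]])

```text
time_s: 16.05
position: [0.5605, -0.0617, 0.148]
tcp_rot: [[0.901, -0.435, 0.0], [-0.435, -0.901, -0.001], [0.001, 0.001, -1.0]]
force: [-1.0, 0.2, -3.3]
opening: 0.149
grasp_force: 30.0
```

```bash
python3 - <<'E'
from h import *
np.set_printoptions(precision=4,suppress=True)
s,sd=capture("side");t,td=capture("top");np.savez("a1.npz",t=t,td=td,s=s,sd=sd)
print(read_state()["position"],read_state()["opening"])
for n,p,d in(("side",s,sd),("top",t,td)):
    X=cloud(n,d);g=p.astype(int);m=(g.max(-1)-g.min(-1)<25)&(g.mean(-1)>55)&(X[...,2]>.12)&(X[...,2]<.21)&(abs(X[...,0]-.4775)<.08)&(abs(X[...,1]+.02)<.08)
    Y=X[m];print(n,m.sum(),np.percentile(Y,[1,99],0) if m.any() else "")
    for a in np.arange(.13,.2,.01):
        k=Y[abs(Y[:,2]-a)<.005]
        if len(k)>30: print("  %.3f"%a,len(k),*circ(k[:,:2]))
E
```

```text
[ 0.5609 -0.0632  0.148 ] 0.1495657924824224
side 1133 [[ 0.4303 -0.0743  0.1204]
 [ 0.5534  0.0299  0.1963]]
  0.130 200 [ 0.4779 -0.0212] 0.04536061260036488
  0.140 222 [ 0.4774 -0.0213] 0.04661882657945771
  0.150 234 [ 0.4758 -0.0209] 0.0478904425965915
  0.160 237 [ 0.4783 -0.0207] 0.04929503941981607
  0.170 88 [ 0.5066 -0.0307] 0.03573533663321614
  0.180 40 [ 0.5337 -0.0442] 0.013896469077748892
top 402 [[ 0.4293 -0.0351  0.1201]
 [ 0.5256  0.0289  0.1697]]
  0.130 55 [ 0.4812 -0.0225] 0.043781220674844634
  0.140 54 [ 0.4801 -0.022 ] 0.04513272079925505
  0.150 65 [ 0.4787 -0.0209] 0.04611690170597757
  0.160 130 [ 0.4777 -0.0197] 0.04784017748679525
  0.170 31 [ 0.4799 -0.0187] 0.046390287244196575
```

Both views put the medium cup at (0.478,-0.021), coaxial with the large pan to about 1 mm, with cup radii as specified. I'll lower it.

Emit:
send_rows(plan=[[255, 0, 0, 0.01, 0], [255, 0, 0, 0.01, 0], [255, 0, 0, 0.01, 0], [255, 0, 0, 0.01, 0], [255, 0, 0, 0.01, 0], [255, 0, 0, 0.01, 0], [255, 0, 0, 0.008, 0], [255, 0, 0, 0.008, 0], [255, 0, 0, 0.008, 0], [255, 0, 0, 0.008, 0], [255, 0, 0, 0.006, 0], [255, 0, 0, 0.004, 0], [255, 0, 0, 0.002, 0], [255, 0, 0, 0, 0]])

```text
time_s: 17.32
position: [0.5618, -0.0626, 0.0441]
tcp_rot: [[0.899, -0.438, 0.002], [-0.438, -0.899, -0.001], [0.003, -0.0, -1.0]]
force: [2.9, -0.8, 2.5]
opening: 0.151
grasp_force: 30.0
```

```bash
python3 - <<'E'
from h import *
np.set_printoptions(precision=4,suppress=True)
print(read_state()["position"],read_state()["force"])
for n in("side","top"):
    p,d=capture(n);X=cloud(n,d);g=p.astype(int);m=(g.max(-1)-g.min(-1)<25)&(g.mean(-1)>55)&(X[...,2]>.01)&(X[...,2]<.1)&(abs(X[...,0]-.4775)<.07)&(abs(X[...,1]+.02)<.07)
    Y=X[m];r=np.hypot(Y[:,0]-.4775,Y[:,1]+.021);k=Y[(r>.0455)&(r<.053)&(Y[:,2]>.055)]
    a=np.linalg.lstsq(np.c_[k[:,:2]-[.4775,-.021],np.ones(len(k))],k[:,2],rcond=None)[0];print(n,m.sum(),len(k),"rim plane",a)
    f=Y[(r<.03)&(Y[:,2]<.05)]
    if len(f)>20:print("floor",len(f),np.linalg.lstsq(np.c_[f[:,:2]-[.4775,-.021],np.ones(len(f))],f[:,2],rcond=None)[0])
E
```

```text
[ 0.5618 -0.0626  0.0441] [ 2.8623 -0.7719  2.526 ]
side 1532 286 rim plane [ 0.0706 -0.0249  0.0639]
top 154 33 rim plane [ 2.5471  0.253  -0.056 ]
```

Emit:
send_rows(plan=[[255, 0, 0, 0.002, 0], [255, 0, 0, 0.002, 0], [255, 0, 0, 0.001, 0], [255, 0, 0, 0, 0]])

```text
time_s: 17.75
position: [0.5606, -0.0621, 0.0387]
tcp_rot: [[0.899, -0.438, 0.0], [-0.438, -0.899, -0.0], [0.0, -0.0, -1.0]]
force: [1.9, -1.5, 3.1]
opening: 0.15
grasp_force: 30.0
```

Emit:
send_rows(plan=[[225, 0, 0, 0, 0], [215, 0, 0, 0, 0], [200, 0, 0, 0, 0], [180, 0, 0, 0, 0], [160, 0, 0, 0, 0], [150, 0, 0, 0, 0], [150, 0, 0, 0, 0], [150, 0, 0, 0, 0], [150, 0, 0, 0, 0], [150, 0, 0, -0.01, 0], [150, 0, 0, -0.03, 0], [150, 0, 0, -0.04, 0], [150, 0, 0, -0.04, 0], [150, 0, 0, -0.03, 0], [100, 0, 0, 0, 0]])

```text
time_s: 19.0
position: [0.5651, -0.0633, 0.1965]
tcp_rot: [[0.899, -0.438, 0.015], [-0.438, -0.899, -0.005], [0.015, -0.002, -1.0]]
force: [1.2, 0.2, 0.4]
opening: 0.442
grasp_force: 0.0
```

```bash
cat > chk.py <<'E'
from h import *
np.set_printoptions(precision=4,suppress=True)
def rim(n,p,d,c,ri,ro,zlo,zhi):
    X=cloud(n,d);g=p.astype(int);r=np.hypot(X[...,0]-c[0],X[...,1]-c[1])
    k=X[(g.max(-1)-g.min(-1)<25)&(r>ri)&(r<ro)&(X[...,2]>zlo)&(X[...,2]<zhi)]
    if len(k)<20: return len(k)
    return len(k),circ(k[:,:2]),"plane",np.linalg.lstsq(np.c_[k[:,:2]-c,np.ones(len(k))],k[:,2],rcond=None)[0]
E
python3 - <<'E'
from chk import *
print(read_state()["position"],read_state()["opening"])
for n in("side","top"):
    p,d=capture(n);np.savez(f"c_{n}.npz",p=p,d=d);print(n,"med",rim(n,p,d,(.4775,-.021),.045,.055,.055,.075),"large",rim(n,p,d,(.4775,-.021),.056,.066,.05,.068))
    X=cloud(n,d);g=p.astype(int);m=(g[...,2]-g[...,0]>22)&(g[...,2]<135)&(X[...,2]>.06)&(X[...,2]<.1)&(np.hypot(X[...,0]-.4775,X[...,1]+.021)<.14)
    k,l,s,_=cv2.connectedComponentsWithStats(m.astype(np.uint8))
    for i in range(1,k):
        if s[i,4]>40: 
            c=X[l==i].mean(0);print("  handle",s[i],c,np.degrees(np.arctan2(c[1]+.021,c[0]-.4775)))
E
```

```text
[ 0.5651 -0.0633  0.1965] 0.441515767009809
side med (261, (array([ 0.4759, -0.0197]), np.float64(0.04996083943800386)), 'plane', array([ 0.0178, -0.    ,  0.0623])) large (201, (array([ 0.4749, -0.0215]), np.float64(0.06056458452919192)), 'plane', array([ 0.0166, -0.0232,  0.0589]))
  handle [329 208  23  16 140] [ 0.5602 -0.0584  0.0837] -24.3320846641153
  handle [323 227  23   8 127] [0.5691 0.0136 0.0759] 20.665201836601582
top med (184, (array([ 0.4762, -0.019 ]), np.float64(0.048793704197829905)), 'plane', array([ 0.0114, -0.022 ,  0.0656])) large (91, (array([ 0.4762, -0.0218]), np.float64(0.05859498965692201)), 'plane', array([ 0.0219, -0.0025,  0.0577]))
  handle [361 238  17  31 204] [0.5708 0.0101 0.0775] 18.44846620353761
  handle [389 254  13  18  88] [ 0.545  -0.0498  0.0794] -23.137694529800566
```

The medium pan is home: its rim is about 6 mm above the large pan's, its tilt about 1°, and its handle is at -24° against +19.5°. Next is the small pan.

Emit:
send_rows(plan=[[0, 0, 0, 0, -0.1184], [0, 0, 0, 0, -0.1184], [0, 0, 0, 0, -0.1184], [0, 0, 0, 0, -0.1184], [0, 0, 0, 0, -0.1184], [0, 0, 0, 0, -0.1184], [0, 0.0106, -0.0296, 0, 0], [0, 0.0106, -0.0296, 0, 0], [0, 0.0106, -0.0296, 0, 0], [0, 0.0106, -0.0296, 0, 0], [0, 0.0106, -0.0296, 0, 0], [0, 0.0106, -0.0296, 0, 0], [0, 0.0106, -0.0296, 0, 0], [0, 0.0106, -0.0296, 0, 0], [0, 0.0106, -0.0296, 0, 0], [0, 0.0106, -0.0296, 0, 0], [0, 0.0106, -0.0296, 0, 0], [0, 0.0106, -0.0296, 0, 0], [0, 0.0106, -0.0296, 0, 0], [0, 0, 0, 0, 0]])

```text
time_s: 20.77
position: [0.5943, 0.3507, 0.1862]
tcp_rot: [[0.966, 0.259, -0.003], [0.259, -0.966, 0.002], [-0.002, -0.003, -1.0]]
force: [0.1, 0.9, 1.0]
opening: 1.006
grasp_force: 0.0
```

Emit:
send_rows(plan=[[0, 0.001, 0.004, 0.01, 0], [0, 0, 0, 0.02, 0], [0, 0, 0, 0.02, 0], [0, 0, 0, 0.02, 0], [0, 0, 0, 0.02, 0], [0, 0, 0, 0.015, 0], [0, 0, 0, 0.003, 0], [0, 0, 0, 0, 0]])

```text
time_s: 21.43
position: [0.596, 0.339, 0.0778]
tcp_rot: [[0.967, 0.253, -0.006], [0.253, -0.968, -0.003], [-0.006, 0.001, -1.0]]
force: [-0.5, -0.3, 0.1]
opening: 0.999
grasp_force: 0.0
```

Emit:
send_rows(plan=[[0, 0, 0, 0, 0], [0, 0, 0, 0, 0]])

```text
time_s: 21.6
position: [0.5987, 0.3411, 0.0817]
tcp_rot: [[0.967, 0.254, 0.002], [0.254, -0.967, 0.0], [0.002, -0.0, -1.0]]
force: [0.8, 0.1, 0.4]
opening: 1.001
grasp_force: 0.0
```

Emit:
send_rows(plan=[[0, 0, -0.006, 0.003, 0], [255, 0, 0, 0, 0], [255, 0, 0, 0, 0], [255, 0, 0, 0, 0], [255, 0, 0, 0, 0], [255, 0, 0, 0, 0], [255, 0, 0, 0, 0], [255, 0, 0, 0, 0], [255, 0, 0, 0, 0], [255, 0, 0, 0, 0], [255, 0, 0, 0, 0], [255, 0, 0, 0, 0], [255, 0, 0, 0, 0], [255, 0, 0, 0, 0], [255, 0, 0, 0, 0]])

```text
time_s: 22.85
position: [0.5965, 0.3471, 0.0778]
tcp_rot: [[0.967, 0.255, 0.0], [0.255, -0.967, -0.0], [0.0, 0.0, -1.0]]
force: [0.0, -1.0, 0.4]
opening: 0.177
grasp_force: 29.6
```

Emit:
send_rows(plan=[[255, 0, 0, -0.01, 0], [255, 0, 0, -0.02, 0], [255, 0, 0, -0.02, 0], [255, 0, 0, -0.02, 0], [255, 0, 0, -0.02, 0], [255, -0.0048, 0.0181, 0, 0], [255, -0.0048, 0.0181, 0, 0], [255, -0.0048, 0.0181, 0, 0], [255, -0.0048, 0.0181, 0, 0], [255, -0.0048, 0.0181, 0, 0], [255, -0.0048, 0.0181, 0, 0], [255, -0.0048, 0.0181, 0, 0], [255, -0.0048, 0.0181, 0, 0], [255, 0, 0, 0.025, 0], [255, 0, 0, 0.025, 0], [255, 0, 0, 0.025, 0], [255, 0, 0, 0.025, 0], [255, 0, 0, 0.015, 0], [255, 0, 0, 0.008, 0], [255, 0, 0, 0, 0]])

```text
time_s: 24.52
position: [0.5948, 0.1976, 0.0432]
tcp_rot: [[0.967, 0.254, -0.003], [0.254, -0.967, -0.0], [-0.003, -0.001, -1.0]]
force: [-0.8, 0.5, -1.3]
opening: 0.175
grasp_force: 30.3
```

Emit:
send_rows(plan=[[255, 0, 0, 0.003, 0], [255, 0, 0, 0.003, 0], [255, 0, 0, 0.003, 0], [255, 0, 0, 0.003, 0], [255, 0, 0, 0.002, 0], [255, 0, 0, 0, 0]])

```text
time_s: 25.02
position: [0.5979, 0.1978, 0.0318]
tcp_rot: [[0.967, 0.254, 0.004], [0.254, -0.967, 0.001], [0.004, 0.0, -1.0]]
force: [3.2, 0.7, 4.6]
opening: 0.175
grasp_force: 29.5
```

Emit:
send_rows(plan=[[225, 0, 0, 0, 0], [205, 0, 0, 0, 0], [180, 0, 0, 0, 0], [150, 0, 0, 0, 0], [100, 0, 0, 0, 0], [0, 0, 0, 0, 0], [0, 0, 0, 0, 0], [0, 0, 0, 0, 0], [0, 0, 0, 0, 0], [0, 0, 0, -0.02, 0], [0, 0, 0, -0.04, 0], [0, 0, 0, -0.04, 0], [0, 0, 0, -0.02, 0], [0, 0, 0, 0, 0], [0, 0, 0, 0, 0]])

```text
time_s: 26.27
position: [0.5968, 0.1977, 0.1523]
tcp_rot: [[0.967, 0.254, 0.003], [0.254, -0.967, 0.0], [0.003, 0.0, -1.0]]
force: [-0.2, 0.1, 0.1]
opening: 0.987
grasp_force: 0.0
```

```bash
cat >> chk.py <<'E'
def wood(n,p,d,c,R,zr=(.045,.12),mn=40):
    X=cloud(n,d);g=p.astype(int);m=(g[...,2]-g[...,0]>22)&(g[...,2]<135)&(X[...,2]>zr[0])&(X[...,2]<zr[1])&(np.hypot(X[...,0]-c[0],X[...,1]-c[1])<R)
    k,l,s,_=cv2.connectedComponentsWithStats(m.astype(np.uint8))
    for i in range(1,k):
        if s[i,4]>mn:
            Y=X[l==i];e=np.linalg.svd(Y[:,:2]-Y[:,:2].mean(0))[2][0];t=(Y[:,:2]-Y[:,:2].mean(0))@e
            print("  wood",s[i],Y.mean(0),"line",np.degrees(np.arctan(e[1]/e[0])),"len",np.ptp(t))
E
python3 - <<'E'
from chk import *
print(read_state()["position"])
for n in("side","top"):
    p,d=capture(n);np.savez(f"d_{n}.npz",p=p,d=d);X=cloud(n,d);g=p.astype(int)
    k=X[(g.max(-1)-g.min(-1)<25)&(abs(X[...,0]-.51)<.08)&(abs(X[...,1]-.14)<.07)&(X[...,2]>.04)&(X[...,2]<.1)]
    print(n,len(k),np.percentile(k,[2,98],0) if len(k) else "")
    r=k[(k[:,2]>.048)];print(len(r),circ(r[:,:2]) if len(r)>20 else "")
    wood(n,p,d,(.56,.15),.1)
E
```

```text
[0.5968 0.1977 0.1523]
side 261 [[0.4728 0.1014 0.0404]
 [0.548  0.1779 0.0671]]
186 (array([0.511 , 0.1446]), np.float64(0.03965112814863352))
  wood [306 265  32   8 201] [0.5819 0.1986 0.0746] line 35.26187359428896 len 0.08213284229611623
top 124 [[0.4774 0.1028 0.041 ]
 [0.5875 0.1978 0.0777]]
96 (array([0.5111, 0.1781]), np.float64(0.06940449202760451))
```

The small pan stands upright at (0.511,0.145), rim radius 39.7 mm as specified, with its handle at about 36°. I'll regrip it with the jaws part open so the finger clears the rest.

Emit:
send_rows(plan=[[130, 0, 0, 0, -0.095], [130, 0, 0, 0, -0.095], [130, 0, 0, 0, -0.095], [130, 0, 0, 0, -0.095], [130, -0.0097, -0.0084, 0, 0], [130, 0, 0, 0, 0], [130, 0, 0, 0, 0], [130, 0, 0, 0.02, 0], [130, 0, 0, 0.02, 0], [130, 0, 0, 0.02, 0], [130, 0, 0, 0, 0], [130, 0, 0, 0, 0]])

```text
time_s: 27.37
position: [0.5825, 0.1982, 0.0892]
tcp_rot: [[0.804, 0.595, -0.004], [0.595, -0.804, -0.001], [-0.003, -0.002, -1.0]]
force: [-0.4, 0.6, 0.9]
opening: 0.493
grasp_force: 0.0
```

Emit:
send_rows(plan=[[130, 0, 0, 0.02, 0], [130, 0, 0, 0.02, 0], [130, 0, 0, 0.013, 0], [130, 0, 0, 0.004, 0], [130, 0, 0, 0, 0], [255, 0, 0, 0, 0], [255, 0, 0, 0, 0], [255, 0, 0, 0, 0], [255, 0, 0, 0, 0], [255, 0, 0, 0, 0], [255, 0, 0, 0, 0], [255, 0, 0, 0, 0], [255, 0, 0, 0, 0], [255, 0, 0, 0, 0]])

```text
time_s: 28.53
position: [0.5838, 0.1987, 0.0341]
tcp_rot: [[0.804, 0.595, 0.001], [0.595, -0.804, 0.0], [0.001, 0.001, -1.0]]
force: [-0.1, 0.7, 2.1]
opening: 0.151
grasp_force: 29.8
```

Emit:
send_rows(plan=[[255, 0, 0, -0.01, 0], [255, 0, 0, -0.02, 0], [255, 0, 0, -0.025, 0], [255, 0, 0, -0.025, 0], [255, 0, 0, -0.025, 0], [255, 0, 0, -0.015, 0], [255, -0.012, 0.01, 0, 0], [255, -0.0241, 0.0199, 0, 0], [255, -0.0241, 0.0199, 0, 0], [255, -0.0241, 0.0199, 0, 0], [255, -0.0241, 0.0199, 0, 0], [255, -0.0241, 0.0199, 0, 0], [255, -0.0241, 0.0199, 0, 0], [255, -0.0241, 0.0199, 0, 0], [255, -0.0241, 0.0199, 0, 0], [255, -0.0241, 0.0199, 0, 0], [255, -0.0119, 0.01, 0, 0], [255, 0, 0, 0, 0]])

```text
time_s: 30.03
position: [0.5059, -0.1083, 0.1528]
tcp_rot: [[0.806, 0.591, -0.003], [0.591, -0.806, -0.0], [-0.002, -0.001, -1.0]]
force: [0.8, 0.6, -2.3]
opening: 0.154
grasp_force: 29.8
```

Emit:
send_rows(plan=[[255, 0, 0, 0, 0.1151], [255, 0, 0, 0, 0.1151], [255, 0, 0, 0, 0.1151], [255, 0, 0, 0, 0.1151], [255, 0, 0, 0, 0.1151], [255, 0, 0, 0, 0.1151], [255, 0, 0, 0, 0.1151], [255, 0, 0, 0, 0.1151], [255, 0, 0, 0, 0.1151], [255, 0, 0, 0, 0.1151], [255, 0, 0, 0, 0.1151], [255, 0, 0, 0, 0.1151], [255, 0, 0, 0, 0.1151], [255, 0, 0, 0, 0.1151], [255, 0, 0, 0, 0.1151], [255, 0, 0, 0, 0.1151], [255, 0, 0, 0, 0], [255, 0, 0, 0, 0]])

```text
time_s: 31.53
position: [0.5071, -0.1042, 0.1531]
tcp_rot: [[0.362, -0.932, -0.002], [-0.932, -0.362, 0.001], [-0.001, 0.002, -1.0]]
force: [-0.2, -0.1, -1.3]
opening: 0.153
grasp_force: 29.8
```

```bash
python3 - <<'E'
from chk import *
print(read_state()["position"],read_state()["opening"],read_state()["joint_positions"],read_state()["force"])
for n in("side","top"):
    p,d=capture(n);X=cloud(n,d);g=p.astype(int);m=(g.max(-1)-g.min(-1)<25)&(g.mean(-1)>55)&(X[...,2]>.11)&(X[...,2]<.2)&(abs(X[...,0]-.4775)<.07)&(abs(X[...,1]+.02)<.07)
    Y=X[m];print(n,m.sum(),np.percentile(Y,[1,99],0) if m.any() else "")
    for a in np.arange(.12,.2,.01):
        k=Y[abs(Y[:,2]-a)<.005]
        if len(k)>30: print("  %.3f"%a,len(k),*circ(k[:,:2]))
    print(n,"med",rim(n,p,d,(.4765,-.02),.045,.055,.055,.075),"large",rim(n,p,d,(.4765,-.021),.056,.066,.05,.066))
E
```

```text
[ 0.5071 -0.1042  0.1531] 0.1529081373263429 [-23.9842  26.4612 100.5068  -0.0093  53.1548 134.8256] [-0.2266 -0.1322 -1.3137]
side 853 [[ 0.4353 -0.0871  0.12  ]
 [ 0.5113  0.0244  0.1881]]
  0.120 50 [ 0.4703 -0.013 ] 0.02922016413695207
  0.130 81 [ 0.4705 -0.0136] 0.030324508460107275
  0.140 100 [ 0.4703 -0.0172] 0.035563421716147264
  0.150 162 [ 0.4703 -0.0163] 0.03558737966117091
  0.160 185 [ 0.47   -0.0165] 0.03691566021372901
  0.170 210 [ 0.4737 -0.0183] 0.038594433514107525
  0.180 51 [ 0.4737 -0.0567] 0.027277598149048527
side med (280, (array([ 0.4748, -0.0194]), np.float64(0.04973498795461056)), 'plane', array([0.0118, 0.0061, 0.0622])) large (205, (array([ 0.4747, -0.0213]), np.float64(0.06047258574112204)), 'plane', array([ 0.0151, -0.0385,  0.0585]))
top 1442 [[ 0.4368 -0.0614  0.12  ]
 [ 0.5102  0.0207  0.1864]]
  0.120 564 [ 0.4731 -0.0173] 0.021962022319663637
  0.130 259 [ 0.4745 -0.0197] 0.024221631117339888
  0.140 81 [ 0.4733 -0.017 ] 0.032566752818962715
  0.150 98 [ 0.4731 -0.0168] 0.03388593709860939
  0.160 91 [ 0.4732 -0.0167] 0.03515805771478099
  0.170 251 [ 0.473  -0.0161] 0.03755950258953912
  0.180 68 [ 0.4755 -0.0221] 0.03711308590518427
top med (187, (array([ 0.4764, -0.0195]), np.float64(0.049085396017116846)), 'plane', array([ 0.0173, -0.0294,  0.0655])) large (196, (array([ 0.476 , -0.0223]), np.float64(0.05867205833015265)), 'plane', array([-0.0097, -0.0012,  0.0572]))
```

Emit:
send_rows(plan=[[255, 0.0042, -0.0026, 0.01, 0], [255, 0, 0, 0.01, 0], [255, 0, 0, 0.01, 0], [255, 0, 0, 0.01, 0], [255, 0, 0, 0.01, 0], [255, 0, 0, 0.01, 0], [255, 0, 0, 0.008, 0], [255, 0, 0, 0.008, 0], [255, 0, 0, 0.008, 0], [255, 0, 0, 0.006, 0], [255, 0, 0, 0.004, 0], [255, 0, 0, 0.002, 0], [255, 0, 0, 0, 0], [255, 0, 0, 0, 0]])

```text
time_s: 32.8
position: [0.5123, -0.1079, 0.0579]
tcp_rot: [[0.358, -0.934, 0.0], [-0.934, -0.358, -0.0], [0.0, -0.0, -1.0]]
force: [0.2, 0.4, -1.5]
opening: 0.152
grasp_force: 29.8
```

Emit:
send_rows(plan=[[255, 0, 0, 0.002, 0], [255, 0, 0, 0.002, 0], [255, 0, 0, 0.002, 0], [255, 0, 0, 0.001, 0], [255, 0, 0, 0, 0], [255, 0, 0, 0, 0]])

```text
time_s: 33.3
position: [0.5126, -0.1081, 0.0511]
tcp_rot: [[0.358, -0.934, 0.001], [-0.934, -0.358, -0.001], [0.001, -0.001, -1.0]]
force: [0.3, -1.7, 2.7]
opening: 0.149
grasp_force: 29.8
```

```bash
python3 - <<'E'
from chk import *
for n in("side","top"):
    p,d=capture(n);print(n,"small",rim(n,p,d,(.4757,-.02),.034,.0435,.064,.085),"med",rim(n,p,d,(.4757,-.02),.045,.055,.055,.072))
E
```

```text
side small (200, (array([ 0.4762, -0.02  ]), np.float64(0.038204011393654196)), 'plane', array([ 0.0219, -0.0429,  0.0707])) med (184, (array([ 0.4739, -0.0187]), np.float64(0.04941021723239436)), 'plane', array([ 0.0133, -0.0356,  0.0635]))
top small 0 med 0
```

Emit:
send_rows(plan=[[255, 0, 0, 0.002, 0], [255, 0, 0, 0.001, 0], [255, 0, 0, 0, 0], [225, 0, 0, 0, 0], [215, 0, 0, 0, 0], [200, 0, 0, 0, 0], [180, 0, 0, 0, 0], [160, 0, 0, 0, 0], [150, 0, 0, 0, 0], [150, 0, 0, 0, 0], [150, 0, 0, 0, 0], [150, 0, 0, 0, 0], [150, 0, 0, -0.01, 0], [150, 0, 0, -0.03, 0], [150, 0, 0, -0.04, 0], [150, 0, 0, -0.04, 0], [150, 0, 0, -0.03, 0], [150, 0, 0, 0, 0]])

```text
time_s: 34.9
position: [0.5163, -0.1094, 0.205]
tcp_rot: [[0.359, -0.933, 0.013], [-0.933, -0.359, -0.006], [0.01, -0.01, -1.0]]
force: [0.5, -1.3, 0.3]
opening: 0.417
grasp_force: 0.0
```

Emit:
send_rows(plan=[[150, 0.03, 0, 0, 0], [150, 0.03, 0, 0, 0], [150, 0.03, 0, 0, 0], [150, 0.03, 0, 0, 0], [150, 0.03, 0, 0, 0], [150, 0.03, 0, 0, 0], [150, 0, 0, 0, 0], [150, 0, 0, 0, 0]])

```text
time_s: 35.57
position: [0.5763, -0.277, 0.1971]
tcp_rot: [[0.356, -0.934, -0.001], [-0.934, -0.356, 0.001], [-0.001, 0.0, -1.0]]
force: [-0.3, 0.2, -0.4]
opening: 0.413
grasp_force: 0.0
```

```bash
python3 - <<'E'
from chk import *
for n in("side","top"):
    p,d=capture(n);c=(.4757,-.02);print(n,"small",rim(n,p,d,c,.034,.0435,.064,.085),"med",rim(n,p,d,c,.045,.055,.055,.072),"large",rim(n,p,d,c,.056,.066,.05,.067))
    wood(n,p,d,c,.14,(.06,.11),30)
    cv2.imwrite(f"pics/f_{n}.png",p)
a=cv2.imread("pics/f_side.png");b=cv2.imread("pics/f_top.png")
cv2.imwrite("pics/fin.png",np.hstack([cv2.resize(a[170:290,280:440],None,fx=2.5,fy=2.5),cv2.resize(b[200:350,300:460],None,fx=2.4,fy=2)]))
E
```

```text
side small (202, (array([ 0.4759, -0.0197]), np.float64(0.038301925904513194)), 'plane', array([ 0.0152, -0.0403,  0.0701])) med (199, (array([ 0.4746, -0.0195]), np.float64(0.04988955703330101)), 'plane', array([ 0.0225, -0.0333,  0.0636])) large (199, (array([ 0.4741, -0.0209]), np.float64(0.06032123449703536)), 'plane', array([ 0.0199, -0.0369,  0.0588]))
  wood [354 196  12  19 114] [ 0.5107 -0.1033  0.0928] line -68.47399633354249 len 0.07862336556994046
  wood [329 208  23  16 140] [ 0.5608 -0.0591  0.0836] line -26.913614337540956 len 0.06756757248836354
  wood [323 227  23   8 127] [0.5691 0.0136 0.0759] line 16.48113511892592 len 0.05725101691199556
top small (227, (array([ 0.4783, -0.0194]), np.float64(0.0379766972369479)), 'plane', array([ 0.014 , -0.0345,  0.072 ])) med (288, (array([ 0.4759, -0.0186]), np.float64(0.048512009469812524)), 'plane', array([-0.0061,  0.0218,  0.0641])) large (211, (array([ 0.476 , -0.0222]), np.float64(0.05875662248214246)), 'plane', array([-0.004 ,  0.004 ,  0.0576]))
  wood [361 238  17  32 205] [0.5707 0.0101 0.0776] line 18.290415232253682 len 0.06549092842985409
  wood [391 240  21  32 235] [ 0.5616 -0.0601  0.0854] line -26.121203328174833 len 0.07067535137272263
  wood [405 269  39  21 265] [ 0.5119 -0.1027  0.0934] line -68.17210348930831 len 0.07756933011404776
```

View pics/fin.png

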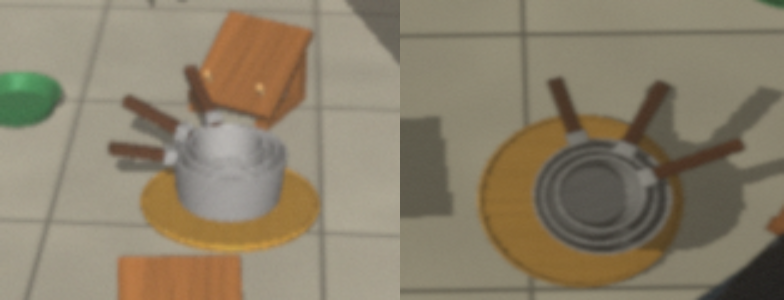

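The final views show the three pans nested concentrically to about 2 mm, with rims near 58, 64 and 71 mm. The handles are fanned at 18°, -26° and -68°, and the gripper is clear.

```bash
python3 -c "from rig import *;print(hand_in())"
```

```text
the job is handed in; nothing more can be done
None
```

The job is handed in at about 36 s of the 56 s, with the pans nested small in medium in large on the tray, handles fanned about 44° apart and the gripper clear; both pans were first set on bare table to stand upright before nesting, and the judge's result was not shown.

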